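# Lock the funnels on the vacuum filtration manifold and set the vacuum slide

## Task

Set up the filtration manifold for the next batch: put every steel funnel standing on the bench on a station of its own, wings over the two slots, push it down against the spring and turn it a quarter clockwise (seen from above) until it springs up home and stays locked. Only when all the funnels are locked, lift the tab of the vacuum slide out of its first notch, shift it along to the next notch (the middle one) and let it drop fully in. Leave the other bottles and glassware standing where they are.

Things in the scene. Friction and masses are not known exactly. Their poses are not given: they have to be found in the camera images.
- funnel0_mid (a point): steel filter funnel, 0.18 kg, 100 mm tall: skirt 51 mm across with two lugs at its foot, white collar with two wings above the lugs (88 mm over the tips, up to 32 mm high), then a round cup 54 mm across up to the rim, to be gripped. Point: on the axis, 50 mm above the bottom; z up the axis, x along wings and lugs (a half turn is the same). Starts upright on the bench; None if absent
- funnel1_mid (a point): another identical funnel (None if absent). Each lug is 10 mm wide and 5 mm thick, flush with the funnel's bottom, tips 68 mm apart
- funnel2_mid (a point): another identical funnel (None if absent); its mass is mostly in the foot
- funnel3_mid (a point): another identical funnel (None if absent)
- station0 (a point): bayonet station of the manifold, farthest from the control head: steel ring 88 mm across with a 57 mm hole. Point: centre of the ring's flat top, 102 mm above the bench; y along the manifold, x away from the robot, z up. Two open slots about 17 mm wide through the ring, towards +x and -x, take the lugs; the white spring disc inside (24 mm in radius) stands 3.5 mm below the ring's top
- station1 (a point): same, the next station, 105 mm from station0 along y. Height of a funnel's centre above this point: about 45 mm set in and not pushed; at 34 mm or lower it can turn clockwise (from above) under the lip; 30 mm is the end of the travel. The spring gives 800 N/m, about 13 N at the end
- station2 (a point): same, the third station, 210 mm from station0 along y. After a quarter turn the lugs meet a stop, wings along y; on letting it rise the spring lifts the funnel 4 mm into notches: locked, its centre about 39 mm above this point, and it cannot turn back unless pushed
- station3 (a point): same, the station beside the control head, 315 mm from station0 along y
- tab_grip (a point): middle of the black thumb tab of the vacuum slide, on the white control head at the manifold's left (+y) end: 26 mm along x, 10 mm thick along y, 36 mm tall; the point lies 12 mm below its top and 26 mm above the steel notched rails beneath (97 mm above the bench); axes as the stations'. A steel cross bar under the tab rests in one of three notches 28 mm apart
- vac_slide (a joint): place of the vacuum slide along the manifold's +y: about 0 m in the first (vent) notch, where it starts; 0.028 in the next (middle) notch; 0.056 in the last; 2 mm of play either way in a notch
- vac_tab (a joint): lift of the tab in m: 0 dropped fully into a notch, 0.0085 riding on the rails between notches, stop at 0.014; a spring pulls it down with 2 to 4 N. It slides along only when lifted over 0.0085
- amber: bystander: amber glass bottle with black cap, 60 mm across, 116 mm tall; origin under its centre
- petri_stack: bystander: stack of three small clear dishes, 55 mm across, 37 mm tall; origin under its centre
- weigh_bottle: bystander: glass weighing bottle with stopper, 37 mm across, 52 mm tall; origin under its centre
There are look-alikes about, which are no part of the job. What is shaped like the part that bears funnel2_mid but blue or yellow is not meant.

How it is judged (in metres and radians):
On the way, in this order (a step that is already met when the one before it is completed fails the run):
1. every funnel present is locked on a station (((horizontal distance between funnel0_mid and station0 below 0.006 m and z of funnel0_mid in the frame of station0 between 0.0362 and 0.0415 m and angle between the x axis of funnel0_mid and the y axis of station0, either way round below 0.21 rad and angle between funnel0_mid's own z axis and vertical below 0.08 rad) or (horizontal distance between funnel0_mid and station1 below 0.006 m and z of funnel0_mid in the frame of station1 between 0.0362 and 0.0415 m and angle between the x axis of funnel0_mid and the y axis of station1, either way round below 0.21 rad and angle between funnel0_mid's own z axis and vertical below 0.08 rad) or (horizontal distance between funnel0_mid and station2 below 0.006 m and z of funnel0_mid in the frame of station2 between 0.0362 and 0.0415 m and angle between the x axis of funnel0_mid and the y axis of station2, either way round below 0.21 rad and angle between funnel0_mid's own z axis and vertical below 0.08 rad) or (horizontal distance between funnel0_mid and station3 below 0.006 m and z of funnel0_mid in the frame of station3 between 0.0362 and 0.0415 m and angle between the x axis of funnel0_mid and the y axis of station3, either way round below 0.21 rad and angle between funnel0_mid's own z axis and vertical below 0.08 rad)) and ((horizontal distance between funnel1_mid and station0 below 0.006 m and z of funnel1_mid in the frame of station0 between 0.0362 and 0.0415 m and angle between the x axis of funnel1_mid and the y axis of station0, either way round below 0.21 rad and angle between funnel1_mid's own z axis and vertical below 0.08 rad) or (horizontal distance between funnel1_mid and station1 below 0.006 m and z of funnel1_mid in the frame of station1 between 0.0362 and 0.0415 m and angle between the x axis of funnel1_mid and the y axis of station1, either way round below 0.21 rad and angle between funnel1_mid's own z axis and vertical below 0.08 rad) or (horizontal distance between funnel1_mid and station2 below 0.006 m and z of funnel1_mid in the frame of station2 between 0.0362 and 0.0415 m and angle between the x axis of funnel1_mid and the y axis of station2, either way round below 0.21 rad and angle between funnel1_mid's own z axis and vertical below 0.08 rad) or (horizontal distance between funnel1_mid and station3 below 0.006 m and z of funnel1_mid in the frame of station3 between 0.0362 and 0.0415 m and angle between the x axis of funnel1_mid and the y axis of station3, either way round below 0.21 rad and angle between funnel1_mid's own z axis and vertical below 0.08 rad)) and ((horizontal distance between funnel2_mid and station0 below 0.006 m and z of funnel2_mid in the frame of station0 between 0.0362 and 0.0415 m and angle between the x axis of funnel2_mid and the y axis of station0, either way round below 0.21 rad and angle between funnel2_mid's own z axis and vertical below 0.08 rad) or (horizontal distance between funnel2_mid and station1 below 0.006 m and z of funnel2_mid in the frame of station1 between 0.0362 and 0.0415 m and angle between the x axis of funnel2_mid and the y axis of station1, either way round below 0.21 rad and angle between funnel2_mid's own z axis and vertical below 0.08 rad) or (horizontal distance between funnel2_mid and station2 below 0.006 m and z of funnel2_mid in the frame of station2 between 0.0362 and 0.0415 m and angle between the x axis of funnel2_mid and the y axis of station2, either way round below 0.21 rad and angle between funnel2_mid's own z axis and vertical below 0.08 rad) or (horizontal distance between funnel2_mid and station3 below 0.006 m and z of funnel2_mid in the frame of station3 between 0.0362 and 0.0415 m and angle between the x axis of funnel2_mid and the y axis of station3, either way round below 0.21 rad and angle between funnel2_mid's own z axis and vertical below 0.08 rad)) and ((horizontal distance between funnel3_mid and station0 below 0.006 m and z of funnel3_mid in the frame of station0 between 0.0362 and 0.0415 m and angle between the x axis of funnel3_mid and the y axis of station0, either way round below 0.21 rad and angle between funnel3_mid's own z axis and vertical below 0.08 rad) or (horizontal distance between funnel3_mid and station1 below 0.006 m and z of funnel3_mid in the frame of station1 between 0.0362 and 0.0415 m and angle between the x axis of funnel3_mid and the y axis of station1, either way round below 0.21 rad and angle between funnel3_mid's own z axis and vertical below 0.08 rad) or (horizontal distance between funnel3_mid and station2 below 0.006 m and z of funnel3_mid in the frame of station2 between 0.0362 and 0.0415 m and angle between the x axis of funnel3_mid and the y axis of station2, either way round below 0.21 rad and angle between funnel3_mid's own z axis and vertical below 0.08 rad) or (horizontal distance between funnel3_mid and station3 below 0.006 m and z of funnel3_mid in the frame of station3 between 0.0362 and 0.0415 m and angle between the x axis of funnel3_mid and the y axis of station3, either way round below 0.21 rad and angle between funnel3_mid's own z axis and vertical below 0.08 rad))), for 0.3 s.
2. the vacuum slide sits dropped into the middle notch (value of joint vac_slide between 0.023 and 0.033 m and value of joint vac_tab below 0.002 m), for 0.3 s.
At the end, for the whole second after the job is handed in: Every funnel present is locked on a station: centred within 6 mm, upright, wings along the manifold within 12 degrees, its centre 36 to 41.5 mm above the ring's top (sprung up into the notches), at rest; the vacuum slide is at the middle notch (23 to 33 mm) with its tab dropped (lift under 2 mm) (all of step 1 and all of step 2 and linear speed of each of funnel0, funnel1, funnel2, funnel3 below 0.02 m/s); the robot touches nothing.
It fails at once if the amber bottle, the dish stack or the weighing bottle is shoved over 6 cm or knocked over (distance of any of amber, petri_stack, weigh_bottle from where it was at the start of the episode above 0.06 m or angle between any of amber, petri_stack, weigh_bottle's own z axis and vertical above 0.8 rad).
Of funnel0, funnel1, funnel2, funnel3 only 3 to 4 are there at a start; the rules pass over those that are not, and their reading is None.
At some moment in a run one of funnel0, funnel1, funnel2, funnel3 may be knocked a few centimetres aside while the robot is not near it.
Once in a run the grip may slacken for a moment while it holds something.
It also fails if it takes over 210 s, if anything falls off the work surface, if the arm or the gripper's body presses on something with over 40 N, if the wrist force passes 120 N, or if a joint passes its speed limit or range.

## Robot

A 7-joint arm with a two-finger parallel gripper is mounted at the origin on the work surface. World frame = base frame: x ahead of the robot, y to its left, z up, the work surface at z = 0. Lengths are in mm, angles in degrees, forces in N, time in s.
With the tool pointing down it reaches from about 425 to 875 mm from the base axis. Payload 9.9 kg.
Tool frame: the origin (TCP) lies between the finger pads; the fingertips stand 22 mm ahead of it and the grasp point (between the pads) lies 3 mm ahead of it; z points along the fingers, y is the line along which they close (so a half turn about z gives the same grasp; the last joint's range is limited). The gripper opens to 85 mm and grips with 20 to 120 N. Pads are 22 mm wide; open, the fingers measure 114 mm over their backs; the gripper's body (76 mm by 85 mm) begins 54 mm behind the grasp point. The pads swing forward as they close: fully open they stand 13 mm farther back than shut.
Start: joints at [-76.364, 32.985, 1.427, 82.34, -0.859, 64.687, -3.237], TCP at [213.478, 640.357, 253.289] pointing down, gripper open.
Joint ranges: [-157.87, 157.87], [-19.46, 123.44], [-87.15, 90], [11.01, 140.99], [-62.26, 242.26], [9.8, 113.94], [-161.44, 161.44]. Speed limits (degrees/s): [127.2, 127.2, 172.46, 172.46, 180, 180, 180].

## Interface

Orientations are given as a 3x3 rotation matrix whose columns are the frame's x, y, z axes.
In Python, from plant import ctrl, imaging gives the robot as it stands. The module is installed in compiled form; this text tells all that it offers.
- The arm moves only by the tool apply_moves, never from a script. Its argument "motion" is a list of rows, each a list of 7 numbers: the opening, from -1 (shut) to 1 (fully open), so that 0 is half open, then the shift along the world's x, y, z normalised to -1 to 1, where 1 is 50 cm, then the turn, a rotation vector about the world's x, y, z normalised to -1 to 1, where 1 is pi rad. In form: [[hand, tx, ty, tz, wx, wy, wz], ...]. A call has 1 to 10 rows; each row is the pose to reach, as a shift and turn from the pose commanded when the call began, turning the shorter way round; what a row does not reach only later rows make up. A row lasts 1/8 s, in which the tool goes at most 62.5 mm and 10.7 degrees, less where a joint would pass 70% of its speed; a pose out of reach is approached as far as the arm can. A call with a number of a shift or a turn outside -1 to 1 is refused whole. A call with a gripper value outside its range is refused whole. The fingers move at their own pace and stop on an object; "grip_force" is the grip in N (left out, the last holds). Time passes only in rows, so rows that repeat a pose let the fingers close. It gives the time, the measured TCP pose, the force, the opening and the grip force at its end, in the units of the state.
- ctrl.observe(): the state, without advancing time (a new reading comes with each control period).
- imaging.grab_frame(name): name is "scene" or "top" or "wrist"; returns the picture (384x512x3 uint8, red, green, blue); there is no depth.
- imaging.camera_model(name): a dict with "fx", "fy", "cx", "cy" (pixels), "R" (3x3) and "t" (3): a world point X has camera coordinates R X + t; the wrist camera has in their place "hand_eye" (4x4, takes a point from camera to tool coordinates, whose origin is the TCP and whose axes are the flange's). Camera axes: x right, y down, z forward; pixel columns grow to the right and rows downward; lengths in mm; the calibration is good to about 2 mm. The wrist camera is an equidistant fisheye: a pixel r from the principal point sees the ray r / f radians off the axis. A picture is of the moment at which its call begins: read the wrist's pose just before it. camera_model takes no time and is no camera call.
- ctrl.close_job(): hands the job in; it is judged then, once.
The state is a dict: "time": time; "qpos": joint angles; "dq": joint speeds; "effort": joint torques, N m; "ee_pos": TCP position; "ee_rot": TCP orientation; "wrist_force": force on the tool from outside, world axes, zero at the start; "moment": the same for the moment, N m; "gripper_width": finger opening in mm; "finger_force": force on a finger pad.
Only numpy, scipy, OpenCV 4.12 (cv2) and the standard library are available. Lean on these libraries where they do the work, as an engineer would, in place of code of your own. Each camera call takes 0.05 s, during which the arm holds its last target. There are 200 camera calls.

## Working session

There is one attempt and no reset: what is moved stays moved. The work goes in short steps, Python scripts to look and compute and a tool call to move; the robot and the scene stay as the last step left them, time stands still between calls to the robot, and variables do not carry over. Pictures are saved under pics/ and viewed, at most 14 in all, crops included, and the job is handed in when it is done.

Besides the shell and the picture viewer there is one more tool, called after "Call:" as name(argument=value, ...), one argument or row to a line, values as JSON. apply_moves: Moves the arm, as the interface text tells. Scaled input: -1 to 1 covers 50 cm each way for a shift and pi rad each way for a turn. Its arguments: {"type":"object","properties":{"motion":{"type":"array","items":{"type":"array","items":{"type":"number"}}},"grip_force":{"type":"number"}},"required":["motion"]}

```bash
mkdir -p pics; cat > h.py <<'E'
import numpy as np, cv2
from plant import ctrl, imaging
def px2w(cam,u,v,z):
    m=imaging.camera_model(cam);R=np.array(m["R"]);t=np.array(m["t"])
    d=R.T@np.array([(u-m["cx"])/m["fx"],(v-m["cy"])/m["fy"],1]);c=-R.T@t
    return c+d*(z-c[2])/d[2]
def w2px(cam,X):
    m=imaging.camera_model(cam);p=np.array(m["R"])@np.array(X,float)+np.array(m["t"])
    return np.array([m["fx"]*p[0]/p[2]+m["cx"],m["fy"]*p[1]/p[2]+m["cy"]])
def wr2w(st,u,v,z):
    m=imaging.camera_model("wrist");H=np.array(m["hand_eye"])
    a=np.array([(u-m["cx"])/m["fx"],(v-m["cy"])/m["fy"]]);r=np.linalg.norm(a)
    d=np.array([*(a/max(r,1e-9)*np.sin(r)),np.cos(r)])
    R=np.array(st["ee_rot"]);p=np.array(st["ee_pos"])
    d=R@(H[:3,:3]@d);c=R@H[:3,3]+p
    return c+d*(z-c[2])/d[2]
def save(img,name,s=1.5,crop=None):
    if crop: x0,y0,x1,y1=crop;img=img[y0:y1,x0:x1]
    cv2.imwrite("pics/"+name,cv2.resize(img[:,:,::-1],None,fx=s,fy=s,interpolation=cv2.INTER_CUBIC))
E
python3 - <<'E'
from h import *
s=ctrl.observe();print(s)
for n in("top","scene","wrist"):
    im=imaging.grab_frame(n);np.save(n+".npy",im);save(im,n+"0.png",1.55);print(imaging.camera_model(n))
E
```

```text
{'time': 0.0, 'qpos': array([-76.36404618,  33.03198418,   1.42287402,  82.38716641,
        -0.85955889,  64.68833428,  -3.23613572]), 'dq': array([ 0.09549903, -0.02184569, -0.0090473 , -0.01797018,  0.07843122,
        0.01457507, -0.02972733]), 'effort': array([ 2.64614418e-04, -7.65752649e+01,  2.25027323e+00, -2.85974926e+01,
        1.52674410e-02,  1.25658768e-02,  3.40467682e-05]), 'ee_pos': array([213.33060695, 639.94357766, 252.44583602]), 'ee_rot': array([[-9.48689186e-01,  3.16209770e-01, -4.57692044e-04],
       [ 3.16210091e-01,  9.48687792e-01, -1.62848516e-03],
       [-8.07360643e-05, -1.68965311e-03, -9.99998569e-01]]), 'wrist_force': array([-0.93319713,  0.3175831 ,  0.29526129]), 'moment': array([ 0.00820339, -0.0310168 , -0.04798528]), 'finger_force': 0.0, 'gripper_width': 85.63833333373674}
{'fx': 478.3897064418426, 'fy': 478.3897064418426, 'cx': 248.8639157220618, 'cy': 191.0378124305895, 'R': array([[ 0.02762439, -0.99944917,  0.01839175],
       [-0.99430614, -0.02936723, -0.10243467],
       [ 0.10291836, -0.01545733, -0.9945697 ]]), 't': array([  13.87743724,  509.81211517, 1221.88715109])}
{'fx': 393.4552528795967, 'fy': 393.4552528795967, 'cx': 256.6335251913235, 'cy': 191.11895766183878, 'R': array([[-0.88152626,  0.47209128, -0.00642437],
       [ 0.4027262 ,  0.74476115, -0.5321113 ],
       [-0.24642048, -0.47165735, -0.84665004]]), 't': array([ 432.49166035, -180.55357399, 1161.90465227])}
{'fx': 297.3186396354542, 'fy': 297.3186396354542, 'cx': 254.5037168384314, 'cy': 191.05922125929933, 'hand_eye': array([[ 1.78312652e-04, -9.59386934e-01, -2.82093386e-01,
         7.32173339e+01],
       [ 9.99999892e-01,  2.91993568e-04, -3.60952033e-04,
        -5.97432708e-01],
       [ 4.28662119e-04, -2.82093291e-01,  9.59386883e-01,
        -1.20020449e+02],
       [ 0.00000000e+00,  0.00000000e+00,  0.00000000e+00,
         1.00000000e+00]])}
```

View pics/top0.png

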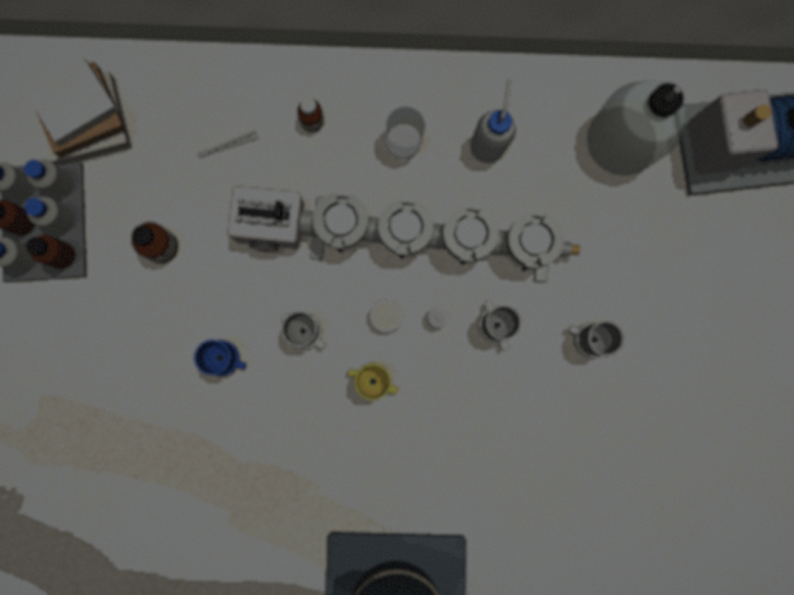

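View pics/scene0.png

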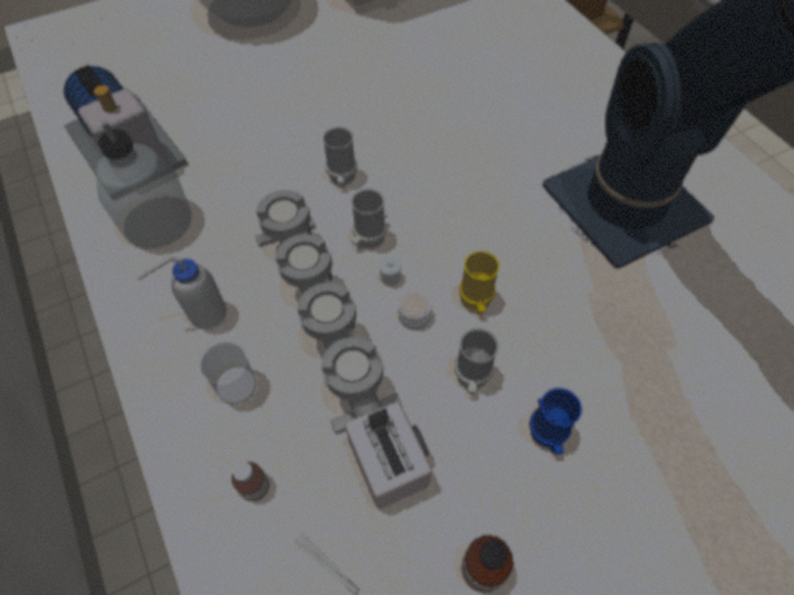

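Three steel funnels at display px (301,330), (500,323) and (600,338). The blue (218,357) and yellow (373,381) ones are look-alikes. The stations are at (340,219), (405,227), (469,234) and (536,240), and the head is at (265,213). I'll take an enlarged crop to confirm.

```bash
python3 - <<'E'
from h import *
im=np.load("top.npy");im=np.clip(im.astype(float)*1.7,0,255).astype(np.uint8)
save(im,"top1.png",2.8,(140,110,420,270))
m=imaging.camera_model("top")
R=np.array(m["R"]);print("cam",-R.T@np.array(m["t"]))
for n,u,v in[("st3",340,219),("st2",405,227),("st1",469,234),("st0",536,240)]:print(n,px2w("top",u/1.55,v/1.55,102).round(0))
for n,u,v in[("A",301,330),("B",500,323),("C",600,338)]:print(n,px2w("top",u/1.55,v/1.55,100).round(0))
E
```

```text
cam [ 380.77134199   47.72867969 1267.21913822]
st3 [623. 106. 102.]
st2 [613.   2. 102.]
st1 [ 605. -101.  102.]
st0 [ 599. -208.  102.]
A [444. 161. 100.]
B [ 464. -152.  100.]
C [ 445. -311.  100.]
```

View pics/top1.png

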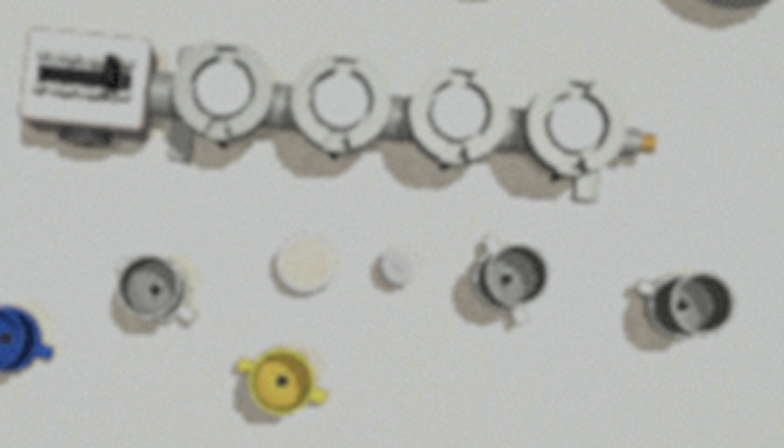

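The crop confirms the steel funnels A, B and C, with A's wings roughly along heading 51°, B's 20° and C's 64°. I'll go above A first.

Call:
apply_moves(
  motion=[
    [1,0.1,-0.2,0.05,0,0,0.05],
    [1,0.2,-0.4,0.05,0,0,0.1],
    [1,0.25,-0.5,0.05,0,0,0.102],
    [1,0.3,-0.6,0.05,0,0,0.102],
    [1,0.35,-0.72,0.05,0,0,0.102],
    [1,0.4,-0.84,0.05,0,0,0.102],
    [1,0.44,-0.92,0.05,0,0,0.102],
    [1,0.462,-0.958,0.05,0,0,0.102],
    [1,0.462,-0.958,0.05,0,0,0.102],
    [1,0.462,-0.958,0.05,0,0,0.102],
  ],
)

```text
time: 1.4
ee_pos: [445.4, 158.5, 278.3]
ee_rot: [[-1.0, 0.007, 0.0], [0.007, 1.0, -0.001], [-0.0, -0.001, -1.0]]
wrist_force: [-0.3, 0.5, 0.0]
gripper_width: 85.5
finger_force: 0.0
```

```bash
cat > look.py <<'E'
import sys,pickle
from h import *
s=ctrl.observe();im=imaging.grab_frame("wrist");n=sys.argv[1]
pickle.dump((s,im),open(n+".pkl","wb"))
g=np.clip(im.astype(float)*1.6,0,255).astype(np.uint8)
save(g,n+".png",1.55)
print(s["time"],s["ee_pos"].round(1),s["qpos"].round(0),"hdg",np.degrees(np.arctan2(*s["ee_rot"][1::-1,1])).round(1),s["ee_rot"][2].round(3),s["gripper_width"],s["wrist_force"].round(1))
E
python3 look.py w1
```

```text
1.4 [445.4 158.5 278.3] [-29.  14.   4. 110.  -1.  56.  66.] hdg 89.6 [-0.    -0.001 -1.   ] 85.45613696633501 [-0.3  0.5  0. ]
```

View pics/w1.png

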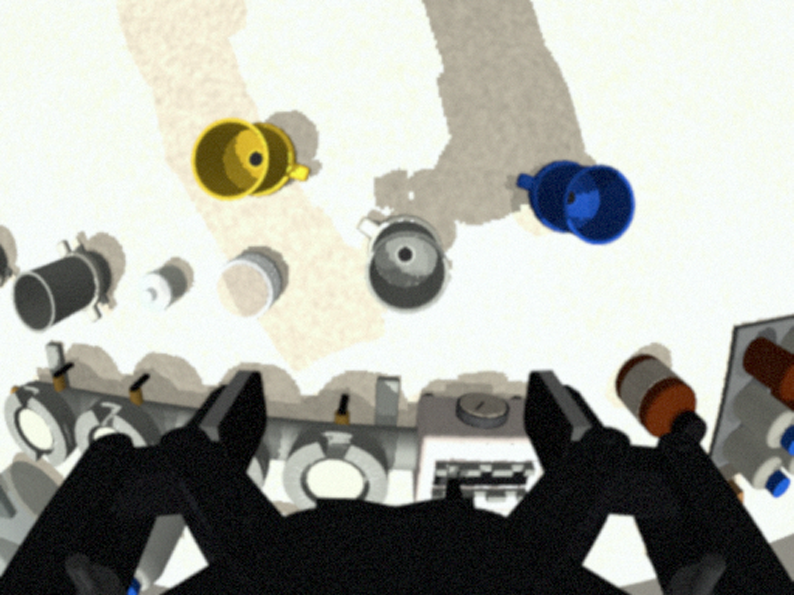

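A's rim centre is at (407,272), with one wing at (372,227) and the other just showing at (447,262). I'll convert these to world positions.

```bash
python3 - <<'E'
from h import *;import pickle
s,im=pickle.load(open("w1.pkl","rb"))
f=lambda u,v,z:wr2w(s,u/1.55,v/1.55,z)[:2].round(1)
print("rim",f(407,272,100),"L",f(369,270,100),"R",f(446,270,100),"bot",f(407,311,100))
print("hole",f(405,255,35),f(405,255,5))
for z in(20,30):print("wing",f(372,227,z),f(447,262,z),f(361,226,z))
print("st3",f(335,480,98.5),"amber foot",f(640,375,0))
print("grasp px", s["ee_pos"])
E
```

```text
rim [443.1 166.5] L [441.6 141.2] R [441.8 192.6] bot [470.4 166.5]
hole [444.5 166.6] [450.5 167.2]
wing [423.7 139.7] [453.6 202.3] [422.7 130.6]
wing [422.3 140.2] [451.5 201.1] [421.4 131.3]
st3 [617.8 108. ] amber foot [578.6 419.4]
grasp px [445.39051008 158.52289324 278.2908924 ]
```

Call:
apply_moves(
  motion=[
    [1,-0.002,0.008,0,0,0,0.055],
    [1,-0.005,0.016,0,0,0,0.11],
    [1,-0.005,0.016,0,0,0,0.165],
    [1,-0.005,0.016,0,0,0,0.22],
    [1,-0.005,0.016,0,0,0,0.275],
    [1,-0.005,0.016,-0.05,0,0,0.324],
    [1,-0.005,0.016,-0.12,0,0,0.324],
    [1,-0.005,0.016,-0.16,0,0,0.324],
    [1,-0.005,0.016,-0.2,0,0,0.324],
    [1,-0.005,0.016,-0.2,0,0,0.324],
  ],
)

```text
time: 2.7
ee_pos: [440.6, 170.4, 177.2]
ee_rot: [[-0.524, -0.851, -0.003], [-0.851, 0.524, -0.001], [0.002, 0.002, -1.0]]
wrist_force: [0.1, 0.2, 0.7]
gripper_width: 85.0
finger_force: 0.0
```

```bash
python3 look.py w2
```

```text
2.7 [440.6 170.4 177.2] [-22.  22.  -7. 118.   4.  41. 117.] hdg 148.4 [ 0.002  0.002 -1.   ] 85.03279517852425 [0.1 0.2 0.7]
```

View pics/w2.png

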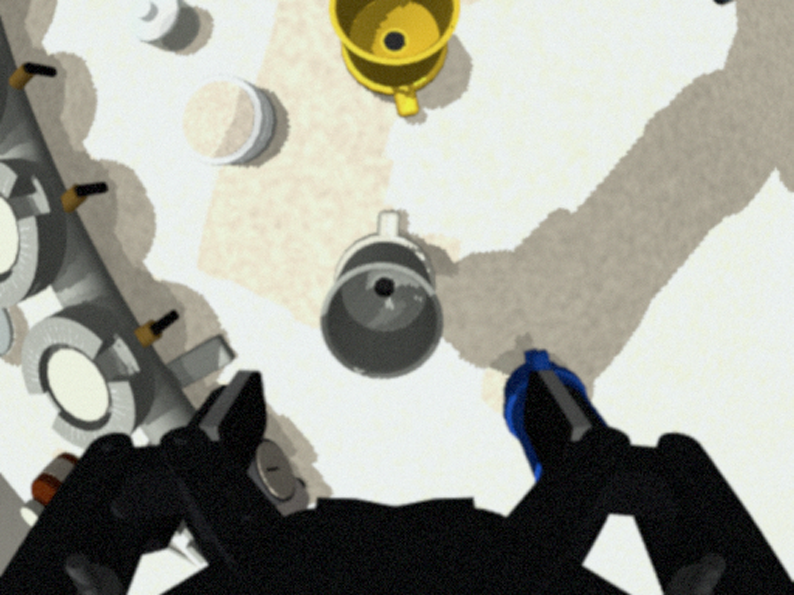

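Rim centre is (381,320), the cup hole (384,287), and A's wing tip (389,213) with its middle at (389,224).

```bash
cat > fun.py <<'E'
import sys
from h import *;import pickle
# name rimu rimv wingu wingv [zbottom]
n,*a=sys.argv[1:];a=list(map(float,a));s,im=pickle.load(open(n+".pkl","rb"))
zb=a[4] if len(a)>4 else 0
f=lambda u,v,z:wr2w(s,u/1.55,v/1.55,z+zb)[:2]
c=f(a[0],a[1],100);w=f(a[2],a[3],28);d=c-w
print("centre",c.round(1),"wing r",np.linalg.norm(d).round(1),"hdg",np.degrees(np.arctan2(d[1],d[0])).round(1),"tcp",s["ee_pos"].round(1))
R=s["ee_rot"];print("offset in tool x,y",(R[:2,:2].T@(c-s["ee_pos"][:2])).round(1))
E
python3 fun.py w2 381 320 389 215; python3 - <<'E'
from h import *;import pickle
s,im=pickle.load(open("w2.pkl","rb"))
f=lambda u,v,z:wr2w(s,u/1.55,v/1.55,z)[:2].round(1)
print(f(321,320,100),f(442,320,100),f(381,264,100),f(381,377,100),f(381,320,100))
E
```

```text
centre [442.7 164.8] wing r 39.8 hdg 53.9 tcp [440.6 170.4 177.2]
offset in tool x,y [ 3.6 -4.7]
[466.2 150.5] [419.1 179.5] [428.9 142.9] [458.1 189.2] [442.7 164.8]
```

Call:
apply_moves(
  grip_force=60,
  motion=[
    [1,0.005,-0.01,0,0,0,0],
    [1,0.005,-0.01,-0.09,0,0,0],
    [1,0.005,-0.01,-0.17,0,0,0],
    [1,0.005,-0.01,-0.19,0,0,0],
    [1,0.005,-0.01,-0.19,0,0,0],
    [-1,0.005,-0.01,-0.19,0,0,0],
    [-1,0.005,-0.01,-0.19,0,0,0],
    [-1,0.005,-0.01,-0.19,0,0,0],
    [-1,0.005,-0.01,-0.19,0,0,0],
    [-1,0.005,-0.01,-0.19,0,0,0],
  ],
)

```text
time: 4.0
ee_pos: [445.2, 164.8, 84.8]
ee_rot: [[-0.526, -0.85, 0.002], [-0.85, 0.526, 0.001], [-0.002, -0.001, -1.0]]
wrist_force: [-2.7, 0.8, 10.3]
gripper_width: 53.0
finger_force: 60.8
```

Call:
apply_moves(
  motion=[
    [-1,0,0,0.12,0,0,0],
    [-1,0,0,0.24,0,0,0],
    [-1,0.03,-0.05,0.29,0,0,-0.05],
    [-1,0.06,-0.12,0.29,0,0,-0.105],
    [-1,0.1,-0.2,0.29,0,0,-0.16],
    [-1,0.17,-0.27,0.29,0,0,-0.215],
    [-1,0.25,-0.324,0.29,0,0,-0.27],
    [-1,0.31,-0.324,0.29,0,0,-0.324],
    [-1,0.336,-0.324,0.29,0,0,-0.324],
    [-1,0.336,-0.324,0.29,0,0,-0.324],
  ],
)

```text
time: 5.25
ee_pos: [612.3, 2.9, 228.2]
ee_rot: [[-1.0, -0.002, -0.001], [-0.002, 1.0, 0.0], [0.001, 0.0, -1.0]]
wrist_force: [-0.6, -0.3, -2.9]
gripper_width: 52.4
finger_force: 64.6
```

```bash
python3 look.py w3
```

```text
5.25 [612.3   2.9 228.2] [-11.  29.  10.  95.  -6.  57.  91.] hdg 90.1 [ 0.001  0.    -1.   ] 52.39169403676003 [-0.6 -0.3 -2.9]
```

View pics/w3.png

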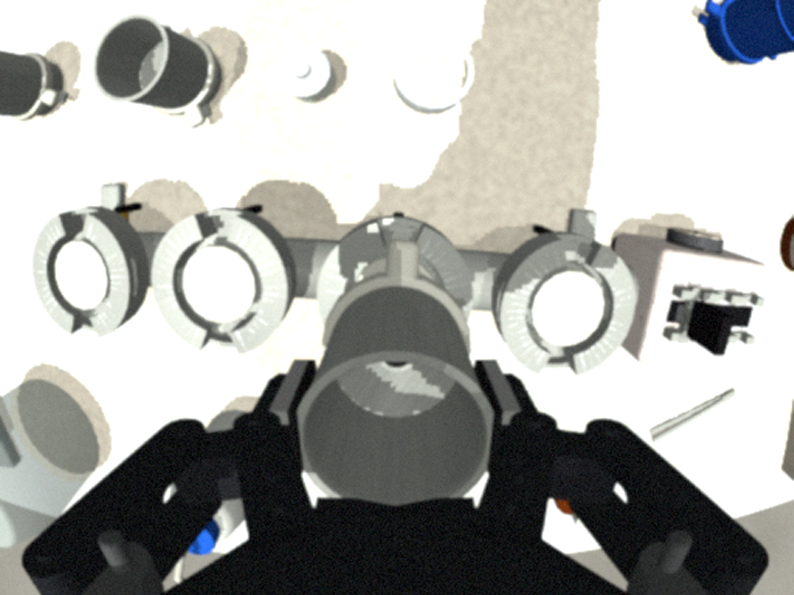

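```bash
python3 - <<'E'
from h import *;import pickle
s,im=pickle.load(open("w3.pkl","rb"))
f=lambda u,v,z:wr2w(s,u/1.55,v/1.55,z)[:2].round(1)
for n,a in dict(st3=(568,309),st1=(218,285),st0=(81,275)).items():print(n,f(*a,98.5))
for n,a in dict(s3n=(598,253),s3f=(562,358),s1n=(214,228),s1f=(222,343)).items():print(n,f(*a,102))
zt=228.2-84.8
print("rim",f(397,430,zt+100),"L",f(301,425,zt+100),"R",f(492,425,zt+100),"wingtip",f(402,240,zt+28),"L/R",f(390,245,zt+30),f(414,245,zt+30), 'collar', f(325,310,zt+30),f(470,310,zt+30))
g=np.clip(im.astype(float)*1.1,0,255).astype(np.uint8);save(g,"w3c.png",2.6,(190,120,430,260))
E
```

```text
st3 [620.1 106.5]
st1 [ 605.7 -101.4]
st0 [ 598.2 -204.7]
s3n [584.9 120.9]
s3f [650.5 105.3]
s1n [571.4 -99.5]
s1f [ 641.1 -101.7]
rim [607.1   3.3] L [606.1 -22.6] R [606.  29.] wingtip [568.2   5.5] L/R [569.8   0.9] [569.8  10.1] collar [596.2 -25.3] [596.1  33.1]
```

View pics/w3c.png

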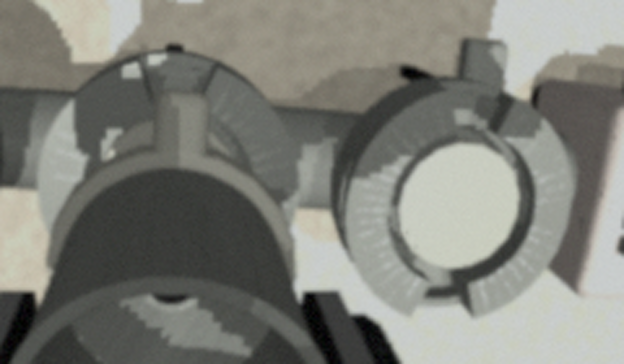

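```bash
python3 - <<'E'
from h import *;import pickle
s,im=pickle.load(open("w3.pkl","rb"))
f=lambda u,v,z:wr2w(s,u/1.55,v/1.55,z)[:2].round(1)
zt=228.2-84.8
c=lambda u,v:((190+u/2.6)*1.55,(120+v/2.6)*1.55)
print("slot2near",f(*c(180,85),102),f(*c(150,85),102),f(*c(211,75),102))
print("slot3",f(*c(490,108),102),f(*c(447,290),102))
print("rimfront",f(*c(175,280),zt+100),"back",f(397,502,zt+100))
for z in(20,32):print("tip",f(*c(184,95),zt+z),f(*c(160,95),zt+z),f(*c(207,97),zt+z))
E
```

```text
slot2near [577.8   6.6] [577.9  -3.1] [574.5  16.5]
slot3 [583.5 113.2] [651.  104.7]
rimfront [584.4   3.7] back [633.2   3.5]
tip [570.6   6.5] [570.6   0.7] [571.1  12.1]
tip [568.6   6.3] [568.6   0.8] [569.   11.5]
```

Call:
apply_moves(
  motion=[
    [-1,0.003,-0.001,-0.04,0,0,0],
    [-1,0.003,-0.001,-0.07,0,0,0],
    [-1,0.003,-0.001,-0.08,0,0,0],
    [-1,0.003,-0.001,-0.09,0,0,0],
    [-1,0.003,-0.001,-0.096,0,0,0],
    [-1,0.003,-0.001,-0.096,0,0,0],
    [-1,0.003,-0.001,-0.096,0,0,0],
  ],
)

```text
time: 6.18
ee_pos: [614.1, 1.9, 180.7]
ee_rot: [[-1.0, 0.001, 0.0], [0.001, 1.0, 0.0], [-0.0, 0.0, -1.0]]
wrist_force: [-0.6, -0.4, 1.1]
gripper_width: 52.9
finger_force: 64.6
```

Call:
apply_moves(
  motion=[
    [-1,0,0,-0.01,0,0,0],
    [-1,0,0,-0.02,0,0,0],
    [-1,0,0,-0.025,0,0,0],
    [-1,0,0,-0.025,0,0,0],
  ],
)

```text
time: 6.68
ee_pos: [614.4, 1.9, 168.3]
ee_rot: [[-1.0, 0.001, 0.001], [0.001, 1.0, 0.0], [-0.001, 0.0, -1.0]]
wrist_force: [-2.2, 1.5, 10.2]
gripper_width: 53.2
finger_force: 65.4
```

Call:
apply_moves(
  motion=[
    [-1,0,0,0,0,0,-0.055],
    [-1,0,0,0,0,0,-0.11],
    [-1,0,0,0,0,0,-0.165],
    [-1,0,0,0,0,0,-0.22],
    [-1,0,0,0,0,0,-0.275],
    [-1,0,0,0,0,0,-0.33],
    [-1,0,0,0,0,0,-0.385],
    [-1,0,0,0,0,0,-0.44],
    [-1,0,0,0,0,0,-0.5],
    [-1,0,0,0,0,0,-0.5],
  ],
)

```text
time: 7.92
ee_pos: [615.4, 2.0, 168.7]
ee_rot: [[0.004, 1.0, 0.003], [1.0, -0.004, -0.0], [-0.0, 0.003, -1.0]]
wrist_force: [0.4, 1.5, 10.2]
gripper_width: 52.5
finger_force: 65.6
```

```bash
python3 -c "
from h import *
s=ctrl.observe();print(s['ee_pos'],np.degrees(np.arctan2(*s['ee_rot'][1::-1,1])),s['wrist_force'].round(1),s['moment'].round(2),s['gripper_width'],s['qpos'].round())"
```

```text
[615.369646     1.95846575 168.72951619] -0.21105893836982936 [ 0.4  1.5 10.2] [ 0.34  0.14 -0.05] 52.47530688505505 [-26.  37.  35.  99. -26.  52.  20.]
```

Call:
apply_moves(
  motion=[
    [-1,0,0,0.007,0,0,0],
    [-1,0,0,0.013,0,0,0],
    [-1,0,0,0.013,0,0,0],
    [0.9,0,0,0.013,0,0,0],
    [0.9,0,0,0.013,0,0,0],
    [0.9,0,0,0.013,0,0,0],
    [0.9,0,0,0.09,0,0,0],
    [0.9,0,0,0.19,0,0,0],
    [0.9,0,0,0.24,0,0,0],
    [0.9,0,0,0.24,0,0,0],
  ],
)

```text
time: 9.18
ee_pos: [614.8, 1.5, 289.7]
ee_rot: [[0.001, 1.0, 0.004], [1.0, -0.001, 0.0], [0.0, 0.004, -1.0]]
wrist_force: [-0.1, -0.3, -1.1]
gripper_width: 81.4
finger_force: 0.0
```

```bash
python3 look.py w4
```

```text
9.175 [614.8   1.5 289.7] [-28.  31.  40.  90. -21.  67.  16.] hdg -0.1 [ 0.     0.004 -1.   ] 81.36029001012848 [-0.1 -0.3 -1.1]
```

View pics/w4.png

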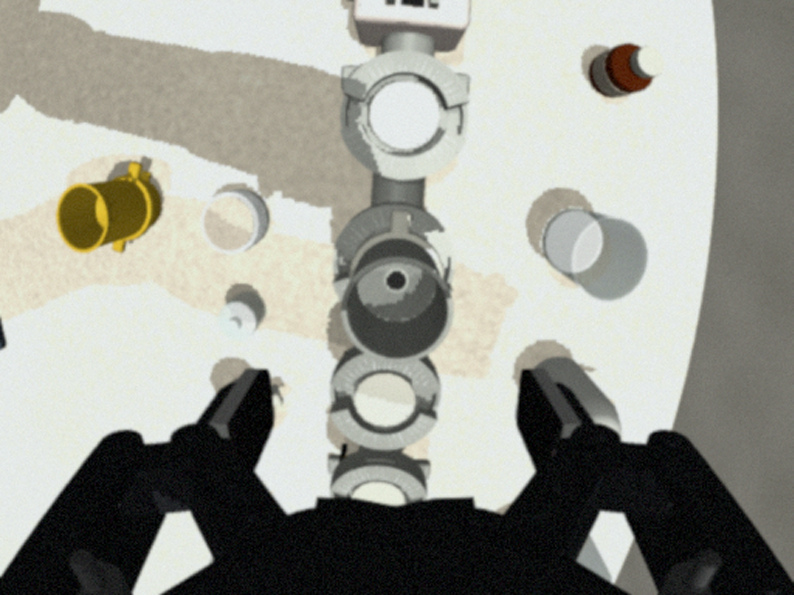

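Looks seated on st2: rim (397,311), wing tip (403,213) pointing up along the manifold. I'll check the numbers, including the height from the apparent rim size.

```bash
python3 fun.py w4 397 310 403 216 91; python3 - <<'E'
from h import *;import pickle
s,im=pickle.load(open("w4.pkl","rb"))
f=lambda u,v,z:wr2w(s,u/1.55,v/1.55,z)[:2]
for z in(187,191,195):print(z,np.linalg.norm(f(342,308,z)-f(453,308,z)))
# B from top frame
im=imaging.grab_frame("top");im=np.clip(im.astype(float)*1.7,0,255).astype(np.uint8)
save(im,"top2.png",3.4,(180,120,400,260))
E
```

```text
centre [614.8   1.5] wing r 39.0 hdg -96.4 tcp [614.8   1.5 289.7]
offset in tool x,y [0. 0.]
187 56.64452304441325
191 55.627049553529915
195 54.609576062646696
```

View pics/top2.png

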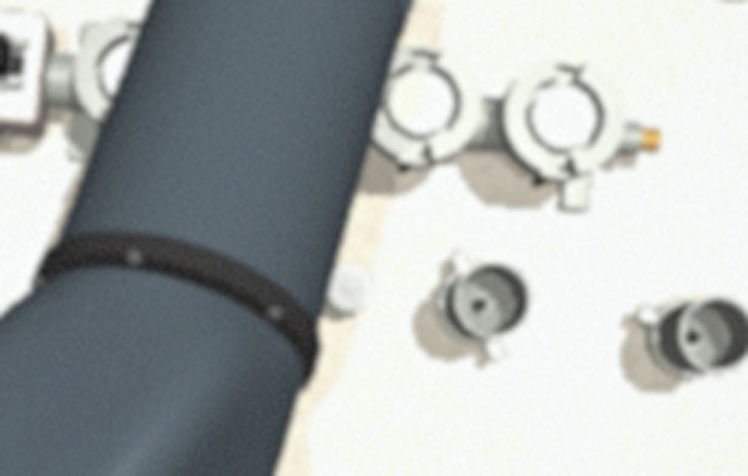

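Call:
apply_moves(
  motion=[
    [1,-0.05,-0.05,0,0,0,0.055],
    [1,-0.1,-0.1,0,0,0,0.11],
    [1,-0.15,-0.15,0,0,0,0.165],
    [1,-0.2,-0.2,0,0,0,0.22],
    [1,-0.25,-0.25,0,0,0,0.275],
    [1,-0.302,-0.303,0,0,0,0.33],
    [1,-0.302,-0.303,-0.05,0,0,0.385],
    [1,-0.302,-0.303,-0.1,0,0,0.44],
    [1,-0.302,-0.303,-0.15,0,0,0.495],
    [1,-0.302,-0.303,-0.2,0,0,0.55],
  ],
)

```text
time: 10.52
ee_pos: [462.1, -149.2, 185.8]
ee_rot: [[-0.987, -0.161, -0.002], [-0.161, 0.987, 0.001], [0.002, 0.001, -1.0]]
wrist_force: [0.3, -0.6, -0.2]
gripper_width: 85.4
finger_force: 0.0
```

Call:
apply_moves(
  motion=[
    [1,0,0,-0.022,0,0,0.06],
    [1,0,0,-0.022,0,0,0.061],
    [1,0,0,-0.022,0,0,0.061],
  ],
)

```text
time: 10.9
ee_pos: [462.8, -149.7, 176.7]
ee_rot: [[-0.942, -0.336, -0.0], [-0.336, 0.942, 0.0], [0.0, 0.0, -1.0]]
wrist_force: [0.7, -0.5, 0.1]
gripper_width: 85.2
finger_force: 0.0
```

```bash
python3 look.py w5
```

```text
10.9 [ 462.8 -149.7  176.7] [  4.  23.  12. 116.  -7.  41. 130.] hdg 109.7 [ 0.  0. -1.] 85.17346115686601 [ 0.7 -0.5  0.1]
```

View pics/w5.png

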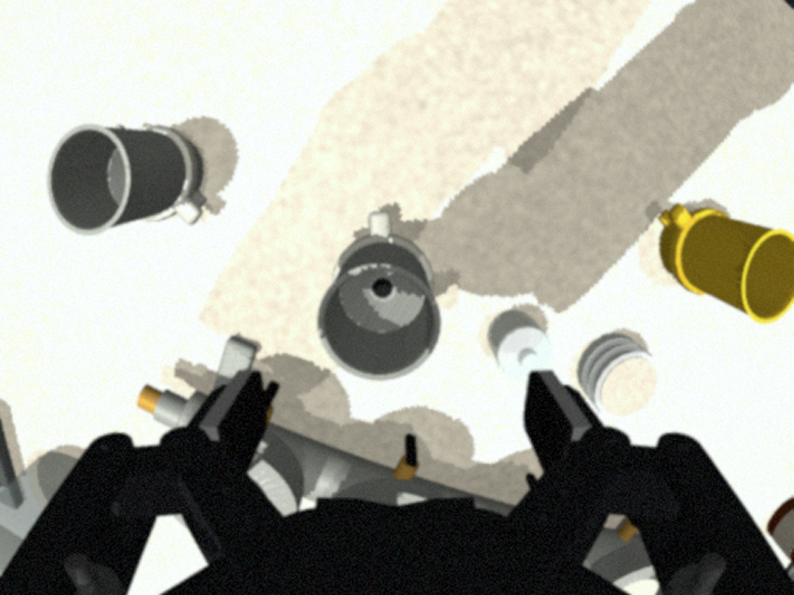

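```bash
python3 fun.py w5 379.5 320 380 215; python3 fun.py w5 90 178 187 208
```

```text
centre [ 460.9 -157.2] wing r 39.5 hdg 22.0 tcp [ 462.8 -149.7  176.7]
offset in tool x,y [ 4.3 -6.4]
centre [ 441.4 -316.4] wing r 32.3 hdg -120.0 tcp [ 462.8 -149.7  176.7]
offset in tool x,y [  76.2 -149.8]
```

Call:
apply_moves(
  motion=[
    [1,-0.005,-0.015,0,0,0,0],
    [1,-0.005,-0.015,-0.09,0,0,0],
    [1,-0.005,-0.015,-0.17,0,0,0],
    [1,-0.005,-0.015,-0.188,0,0,0],
    [1,-0.005,-0.015,-0.188,0,0,0],
    [-1,-0.005,-0.015,-0.188,0,0,0],
    [-1,-0.005,-0.015,-0.188,0,0,0],
    [-1,-0.005,-0.015,-0.188,0,0,0],
    [-1,-0.005,-0.015,-0.188,0,0,0],
    [-1,-0.005,-0.015,-0.188,0,0,0],
  ],
)

```text
time: 12.2
ee_pos: [461.3, -157.4, 84.2]
ee_rot: [[-0.94, -0.34, 0.003], [-0.34, 0.94, -0.001], [-0.002, -0.001, -1.0]]
wrist_force: [-0.8, 0.6, 9.8]
gripper_width: 52.7
finger_force: 60.8
```

Call:
apply_moves(
  motion=[
    [-1,0,0,0.12,0,0,0],
    [-1,0,0,0.24,0,0,0],
    [-1,0.03,0.03,0.286,0,0,-0.05],
    [-1,0.1,0.07,0.286,0,0,-0.1],
    [-1,0.18,0.109,0.286,0,0,-0.145],
    [-1,0.25,0.109,0.286,0,0,-0.145],
    [-1,0.29,0.109,0.286,0,0,-0.145],
    [-1,0.29,0.109,0.286,0,0,-0.145],
    [-1,0.29,0.109,0.286,0,0,-0.145],
  ],
)

```text
time: 13.32
ee_pos: [604.5, -102.8, 226.0]
ee_rot: [[-0.994, 0.108, -0.001], [0.108, 0.994, 0.0], [0.001, -0.0, -1.0]]
wrist_force: [0.4, 0.4, -1.8]
gripper_width: 52.8
finger_force: 63.4
```

```bash
python3 look.py w6; python3 - <<'E'
from h import *;import pickle
s,im=pickle.load(open("w6.pkl","rb"))
g=np.clip(im.astype(float)*1.15,0,255).astype(np.uint8);save(g,"w6c.png",2.4,(90,110,410,340))
E
```

```text
13.325 [ 604.5 -102.8  226. ] [ -7.  30.  19.  95. -11.  57. 100.] hdg 83.8 [ 0.001 -0.    -1.   ] 52.801503146051836 [ 0.4  0.4 -1.8]
```

View pics/w6c.png

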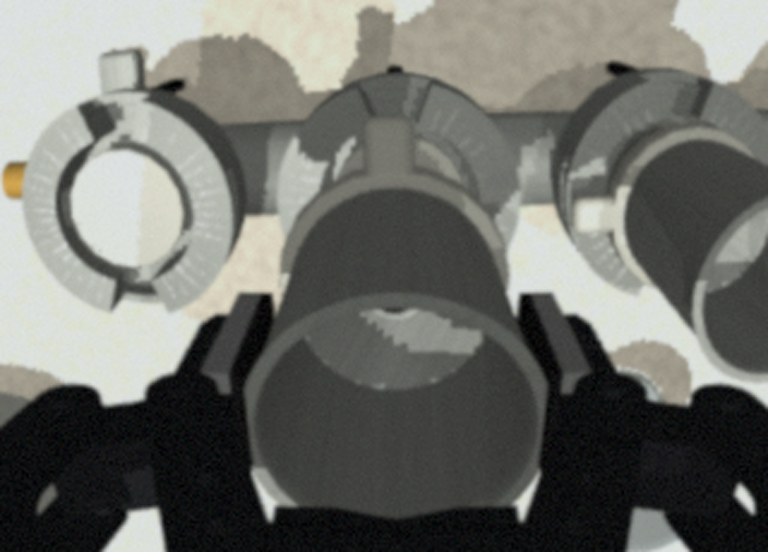

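Call:
apply_moves(
  motion=[
    [-1,0.002,0,-0.04,0,0,-0.008],
    [-1,0.002,0,-0.07,0,0,-0.008],
    [-1,0.002,0,-0.08,0,0,-0.008],
    [-1,0.002,0,-0.087,0,0,-0.008],
    [-1,0.002,0,-0.092,0,0,-0.008],
    [-1,0.002,0,-0.092,0,0,-0.008],
    [-1,0.002,0,-0.092,0,0,-0.008],
  ],
)

```text
time: 14.25
ee_pos: [606.3, -102.6, 179.9]
ee_rot: [[-0.991, 0.133, -0.0], [0.133, 0.991, 0.0], [0.0, 0.0, -1.0]]
wrist_force: [-2.1, 0.1, -0.3]
gripper_width: 52.6
finger_force: 63.5
```

Call:
apply_moves(
  motion=[
    [-1,0,0,-0.01,0,0,0],
    [-1,0,0,-0.02,0,0,0],
    [-1,0,0,-0.025,0,0,0],
    [-1,0,0,-0.025,0,0,0],
  ],
)

```text
time: 14.75
ee_pos: [606.4, -102.7, 168.0]
ee_rot: [[-0.991, 0.133, 0.001], [0.133, 0.991, 0.0], [-0.0, 0.0, -1.0]]
wrist_force: [-5.4, 1.0, 8.7]
gripper_width: 52.7
finger_force: 64.7
```

Call:
apply_moves(
  motion=[
    [-1,-0.002,0,0,0,0,-0.055],
    [-1,-0.002,0,0,0,0,-0.11],
    [-1,-0.002,0,0,0,0,-0.165],
    [-1,-0.002,0,0,0,0,-0.22],
    [-1,-0.002,0,0,0,0,-0.275],
    [-1,-0.002,0,0,0,0,-0.33],
    [-1,-0.002,0,0,0,0,-0.385],
    [-1,-0.002,0,0,0,0,-0.44],
    [-1,-0.002,0,0,0,0,-0.5],
    [-1,-0.002,0,0,0,0,-0.5],
  ],
)

```text
time: 16.0
ee_pos: [608.7, -101.3, 168.9]
ee_rot: [[0.133, 0.991, 0.006], [0.991, -0.133, 0.0], [0.001, 0.006, -1.0]]
wrist_force: [2.7, 6.6, 11.5]
gripper_width: 52.6
finger_force: 64.7
```

```bash
python3 -c "
from h import *
s=ctrl.observe();print(s['ee_pos'],np.degrees(np.arctan2(*s['ee_rot'][1::-1,1])),s['wrist_force'].round(1),s['moment'].round(2),s['gripper_width'],s['qpos'].round())"
```

```text
[ 608.67309131 -101.29714201  168.85400015] -7.656763228258941 [ 2.7  6.6 11.5] [ 1.32 -0.77 -0.04] 52.61543306748705 [-20.  40.  44.  99. -33.  55.  29.]
```

Call:
apply_moves(
  motion=[
    [-1,-0.002,0,0.007,0,0,0],
    [-1,-0.002,0,0.013,0,0,0],
    [-1,-0.002,0,0.013,0,0,0],
    [0.9,-0.002,0,0.013,0,0,0],
    [0.9,-0.002,0,0.013,0,0,0],
    [0.9,-0.002,0,0.013,0,0,0],
    [0.9,-0.002,0,0.09,0,0,0],
    [0.9,-0.002,0,0.19,0,0,0],
    [0.9,-0.002,0,0.24,0,0,0],
    [0.9,-0.002,0,0.24,0,0,0],
  ],
)

```text
time: 17.25
ee_pos: [605.1, -103.4, 289.2]
ee_rot: [[0.133, 0.991, 0.004], [0.991, -0.133, -0.001], [-0.0, 0.004, -1.0]]
wrist_force: [-0.9, 0.0, -0.3]
gripper_width: 81.1
finger_force: 0.0
```

```bash
python3 look.py w7; python3 - <<'E'
from h import *;import pickle
s,im=pickle.load(open("w7.pkl","rb"))
# rim/wing auto: edges along predicted rim
def w2p(X):
    m=imaging.camera_model("wrist");H=np.array(m["hand_eye"])
    t=np.array(s["ee_rot"]).T@(np.array(X)-s["ee_pos"]);c=H[:3,:3].T@(t-H[:3,3])
    th=np.arctan2(np.hypot(c[0],c[1]),c[2]);a=c[:2]/np.hypot(c[0],c[1])*th*m["fx"]
    return a+[m["cx"],m["cy"]]
g=cv2.cvtColor(im,cv2.COLOR_RGB2GRAY)
for cx,cy,n in((607,-102.5,"B"),(614.5,1.8,"A")):
    print(n,w2p((cx,cy,191))*1.55)
E
```

```text
17.25 [ 605.1 -103.4  289.2] [-23.  33.  49.  90. -27.  69.  24.] hdg -7.7 [-0.     0.004 -1.   ] 81.07018205386305 [-0.9  0.  -0.3]
B [400.32890339 307.74633685]
A [386.85694101  92.77208349]
```

Call:
apply_moves(
  motion=[
    [1,-0.05,-0.05,0,0,0,0.055],
    [1,-0.1,-0.1,0,0,0,0.11],
    [1,-0.15,-0.18,0,0,0,0.165],
    [1,-0.2,-0.26,0,0,0,0.22],
    [1,-0.25,-0.34,0,0,0,0.275],
    [1,-0.3,-0.4,0,0,0,0.33],
    [1,-0.328,-0.425,-0.05,0,0,0.385],
    [1,-0.328,-0.425,-0.1,0,0,0.44],
    [1,-0.328,-0.425,-0.15,0,0,0.495],
    [1,-0.328,-0.425,-0.2,0,0,0.55],
  ],
)

```text
time: 18.55
ee_pos: [439.8, -314.6, 185.2]
ee_rot: [[-1.0, -0.029, -0.002], [-0.03, 1.0, 0.001], [0.002, 0.001, -1.0]]
wrist_force: [-0.7, -0.5, -0.3]
gripper_width: 85.5
finger_force: 0.0
```

Call:
apply_moves(
  motion=[
    [1,0,0,-0.024,0,0,0.02],
    [1,0,0,-0.024,0,0,0.02],
    [1,0,0,-0.024,0,0,0.02],
  ],
)

```text
time: 18.92
ee_pos: [440.4, -315.1, 175.2]
ee_rot: [[-0.996, -0.085, -0.0], [-0.085, 0.996, 0.0], [0.0, 0.0, -1.0]]
wrist_force: [-0.4, -0.3, 0.1]
gripper_width: 85.9
finger_force: 0.0
```

```bash
python3 look.py w8; python3 - <<'E'
import cv2,numpy as np
a=cv2.imread("pics/w8.png");b=cv2.imread("pics/w7.png")
# left: w8 crop cols 200:600 rows 100:500 ; right: w7 crop 200..600
m=np.hstack([a[60:560,200:600],b[60:560,200:600]]);cv2.imwrite("pics/m1.png",m)
E
```

```text
18.925 [ 440.4 -315.1  175.2] [ 18.  28.  19. 109. -12.  45. 138.] hdg 94.9 [ 0.  0. -1.] 85.87415096393964 [-0.4 -0.3  0.1]
```

View pics/m1.png

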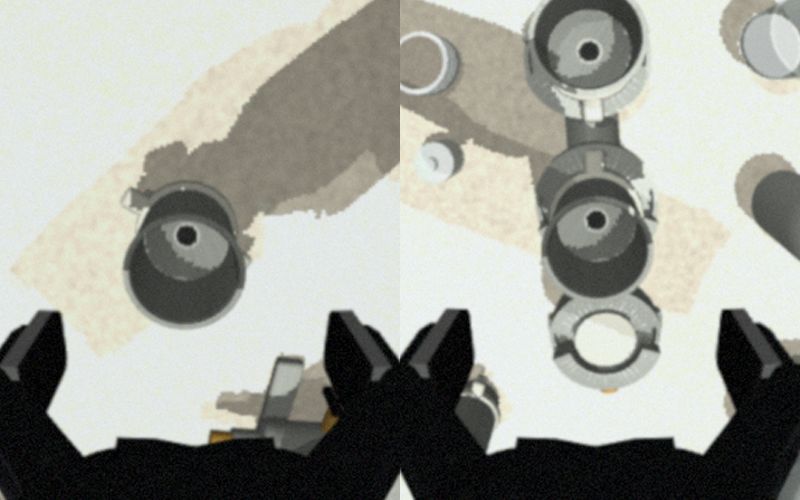

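```bash
python3 fun.py w8 384.5 329 328 260; python3 fun.py w7 397 308 394 210 91;python3 - <<'E'
from h import *;import pickle
s,im=pickle.load(open("w7.pkl","rb"))
f=lambda u,v,z:wr2w(s,u/1.55,v/1.55,z)[:2].round(1)
print("st0",f(405,401,98.5),"slots",f(355,404,102),f(454,400,102))
print("A",f(388,92+14,191))
E
```

```text
centre [ 440.2 -319.7] wing r 38.9 hdg 69.3 tcp [ 440.4 -315.1  175.2]
offset in tool x,y [ 0.5 -4.5]
centre [ 607.1 -100.6] wing r 41.5 hdg -95.9 tcp [ 605.1 -103.4  289.2]
offset in tool x,y [3.1 1.6]
st0 [ 600.2 -205.6] slots [ 562.2 -201.3] [ 637.5 -208.3]
A [615.9  -2.8]
```

Call:
apply_moves(
  motion=[
    [1,0,-0.009,0,0,0,0],
    [1,0,-0.009,-0.09,0,0,0],
    [1,0,-0.009,-0.17,0,0,0],
    [1,0,-0.009,-0.186,0,0,0],
    [1,0,-0.009,-0.186,0,0,0],
    [-1,0,-0.009,-0.186,0,0,0],
    [-1,0,-0.009,-0.186,0,0,0],
    [-1,0,-0.009,-0.186,0,0,0],
    [-1,0,-0.009,-0.186,0,0,0],
    [-1,0,-0.009,-0.186,0,0,0],
  ],
)

```text
time: 20.23
ee_pos: [441.2, -320.1, 83.9]
ee_rot: [[-0.996, -0.086, 0.002], [-0.086, 0.996, -0.001], [-0.002, -0.001, -1.0]]
wrist_force: [-1.2, 0.8, 8.7]
gripper_width: 52.8
finger_force: 61.5
```

```bash
python3 - <<'E'
from h import *;import pickle
s,im=pickle.load(open("w8.pkl","rb"))
f=lambda u,v,z:wr2w(s,u/1.55,v/1.55,z)[:2]
for z in(16,24,32):
  d=f(384.5,329,100)-f(327,260,z);print(z,np.linalg.norm(d),np.degrees(np.arctan2(d[1],d[0])))
s,im=pickle.load(open("w5.pkl","rb"))
for z in(16,24,32):
  d=f(379.5,320,100)-f(380,211,z);print(z,np.linalg.norm(d))
E
```

```text
16 40.1299296549478 74.0310032438238
24 39.65293875050138 71.14847356366543
32 39.27859959623736 68.2034130231545
16 40.687232237621984
24 41.48297326866079
32 42.280641619378436
```

Call:
apply_moves(
  motion=[
    [-1,0,0,0.12,0,0,0],
    [-1,0,0,0.24,0,0,-0.05],
    [-1,0.03,0.05,0.286,0,0,-0.1],
    [-1,0.1,0.1,0.286,0,0,-0.155],
    [-1,0.17,0.17,0.286,0,0,-0.21],
    [-1,0.25,0.228,0.286,0,0,-0.265],
    [-1,0.29,0.228,0.286,0,0,-0.32],
    [-1,0.316,0.228,0.286,0,0,-0.375],
    [-1,0.316,0.228,0.286,0,0,-0.408],
    [-1,0.316,0.228,0.286,0,0,-0.408],
  ],
)

```text
time: 21.48
ee_pos: [598.4, -205.3, 225.5]
ee_rot: [[-0.368, 0.93, -0.0], [0.93, 0.368, -0.0], [0.0, -0.0, -1.0]]
wrist_force: [0.0, 0.5, -2.0]
gripper_width: 52.8
finger_force: 64.0
```

Call:
apply_moves(
  motion=[
    [-1,0,0,0,0,0,0],
  ],
)

```text
time: 21.6
ee_pos: [598.3, -205.6, 225.6]
ee_rot: [[-0.369, 0.929, 0.0], [0.929, 0.369, 0.0], [0.0, 0.0, -1.0]]
wrist_force: [0.1, -1.4, -1.5]
gripper_width: 52.9
finger_force: 64.0
```

```bash
python3 look.py w9; python3 - <<'E'
from h import *;import pickle
s,im=pickle.load(open("w9.pkl","rb"))
g=np.clip(im.astype(float)*1.15,0,255).astype(np.uint8);save(g,"w9c.png",2.4,(90,90,410,340))
E
```

```text
21.6 [ 598.3 -205.6  225.6] [ -9.  36.  41.  92. -26.  61.  61.] hdg 21.7 [ 0.  0. -1.] 52.87365889806776 [ 0.1 -1.4 -1.5]
```

View pics/w9c.png

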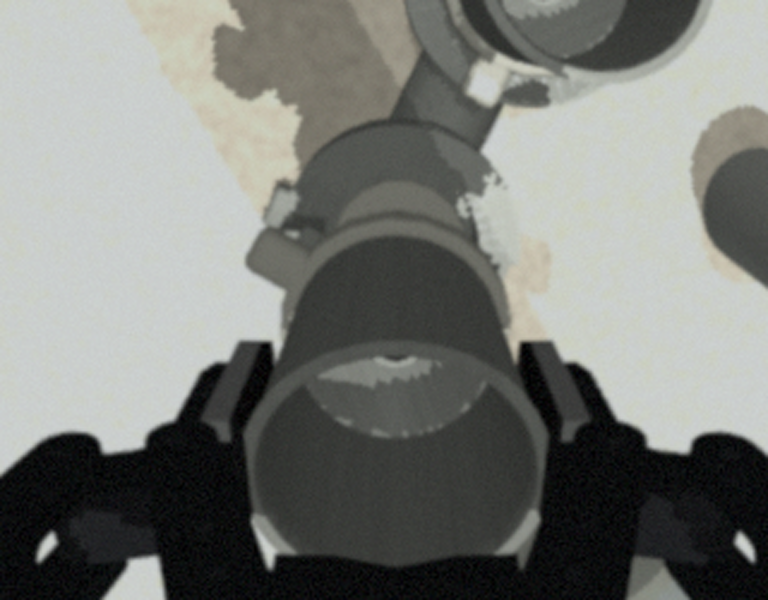

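```bash
python3 - <<'E'
from h import *;import pickle
s,im=pickle.load(open("w9.pkl","rb"))
f=lambda u,v,z:wr2w(s,(90+u/2.4)*1,(90+v/2.4),z)[:2]
zb=225.6-83.9
def hd(d):return np.degrees(np.arctan2(d[1],d[0])).round(1)
for z in(20,32):
  a=[f(268,228,zb+z),f(320,250,zb+z),f(250,267,zb+z),f(297,292,zb+z)]
  print(z,[x.round(1) for x in a],hd(a[1]-a[0]),hd(a[3]-a[2]))
  t=(a[0]+a[2])/2;d=s["ee_pos"][:2]-t;print("tip",t.round(1),np.linalg.norm(d),hd(d))
# same method on w6, known good (wing tip corners)
s,im=pickle.load(open("w6.pkl","rb"));g=lambda u,v,z:wr2w(s,90+u/2.4,110+v/2.4,z)[:2]
zb=226-84.2
for z in(20,32):
  t=(g(368,119,zb+z)+g(411,119,zb+z))/2;d=s["ee_pos"][:2]-t;print("w6",np.linalg.norm(d),hd(d))
s,im=pickle.load(open("w9.pkl","rb"))
print("slot?",f(315,222,102).round(1), f(272,222,102))
E
```

```text
20 [array([ 556.9, -198.1]), array([ 572.2, -198.7]), array([ 555.7, -210.6]), array([ 570.3, -212.5])] -2.2 -7.7
tip [ 556.3 -204.4] 41.99073423807405 -1.7
32 [array([ 557.8, -194.3]), array([ 572.1, -194.8]), array([ 556.7, -205.9]), array([ 570.3, -207.7])] -2.2 -7.7
tip [ 557.2 -200.1] 41.424117235862965 -7.6
w6 38.811614370684495 -1.9
w6 40.98269684046041 -2.3
slot? [ 567.6 -209.1] [ 553.14545588 -214.75066803]
```

Call:
apply_moves(
  motion=[
    [-1,0.001,-0.001,-0.04,0,0,0],
    [-1,0.001,-0.001,-0.07,0,0,0],
    [-1,0.001,-0.001,-0.08,0,0,0],
    [-1,0.001,-0.001,-0.087,0,0,0],
    [-1,0.001,-0.001,-0.092,0,0,0],
    [-1,0.001,-0.001,-0.092,0,0,0],
    [-1,0.001,-0.001,-0.092,0,0,0],
  ],
)

```text
time: 22.52
ee_pos: [599.5, -205.5, 179.4]
ee_rot: [[-0.368, 0.93, 0.001], [0.93, 0.368, 0.001], [0.0, 0.001, -1.0]]
wrist_force: [2.4, 4.8, 1.7]
gripper_width: 52.8
finger_force: 64.5
```

Call:
apply_moves(
  motion=[
    [-1,0.001,0.002,-0.01,0,0,0],
    [-1,0.001,0.002,-0.02,0,0,0],
    [-1,0.001,0.002,-0.024,0,0,0],
    [-1,0.001,0.002,-0.024,0,0,0],
  ],
)

```text
time: 23.02
ee_pos: [599.6, -205.4, 168.0]
ee_rot: [[-0.367, 0.93, 0.001], [0.93, 0.367, -0.0], [-0.0, 0.001, -1.0]]
wrist_force: [-1.0, 5.6, 10.2]
gripper_width: 53.0
finger_force: 65.0
```

Seated as before, so now the quarter turn.

Call:
apply_moves(
  motion=[
    [-1,0,0.002,0,0,0,-0.055],
    [-1,0,0.002,0,0,0,-0.11],
    [-1,0,0.002,0,0,0,-0.165],
    [-1,0,0.002,0,0,0,-0.22],
    [-1,0,0.002,0,0,0,-0.275],
    [-1,0,0.002,0,0,0,-0.33],
    [-1,0,0.002,0,0,0,-0.385],
    [-1,0,0.002,0,0,0,-0.44],
    [-1,0,0.002,0,0,0,-0.5],
    [-1,0,0.002,0,0,0,-0.5],
  ],
)

```text
time: 24.28
ee_pos: [601.3, -206.9, 169.1]
ee_rot: [[0.931, 0.364, 0.004], [0.364, -0.931, -0.006], [0.002, 0.007, -1.0]]
wrist_force: [4.8, -2.1, 9.1]
gripper_width: 53.2
finger_force: 65.3
```

```bash
python3 -c "
from h import *
s=ctrl.observe();print(s['ee_pos'],np.degrees(np.arctan2(*s['ee_rot'][1::-1,1])),s['wrist_force'].round(1),s['moment'].round(2),s['gripper_width'],s['qpos'].round())"
```

```text
[ 601.25946893 -206.9014339   169.09606856] -68.66335662109476 [ 4.8 -2.1  9.1] [-0.55 -1.25  0.06] 53.17198363683894 [-18.  50.  63.  96. -48.  65.  -9.]
```

Call:
apply_moves(
  motion=[
    [-1,0,0.002,0.007,0,0,0],
    [-1,0,0.002,0.012,0,0,0],
    [-1,0,0.002,0.012,0,0,0],
    [0.7,0,0.002,0.012,0,0,0],
    [0.7,0,0.002,0.012,0,0,0],
    [0.7,0,0.002,0.012,0,0,0],
    [0.7,0,0.002,0.09,0,0,0],
    [0.7,0,0.002,0.19,0,0,0],
    [0.7,0,0.002,0.24,0,0,0],
    [0.7,0,0.002,0.24,0,0,0],
  ],
)

```text
time: 25.52
ee_pos: [599.7, -203.8, 289.2]
ee_rot: [[0.93, 0.367, 0.003], [0.367, -0.93, -0.001], [0.002, 0.002, -1.0]]
wrist_force: [-0.4, -0.3, -0.4]
gripper_width: 72.8
finger_force: 0.0
```

```bash
python3 look.py w10
```

```text
25.525 [ 599.7 -203.8  289.2] [-19.  43.  69.  87. -41.  77. -16.] hdg -68.5 [ 0.002  0.002 -1.   ] 72.8337834902534 [-0.4 -0.3 -0.4]
```

```bash
python3 - <<'E'
from h import *
print(px2w("top",140+117/2.8,110+74/2.8,130).round(1), px2w("top",140+223/2.8,110+91/2.8,98.5).round(1))
E
```

```text
[626.1 195.5 130. ] [620.5 105.3  98.5]
```

Call:
apply_moves(
  motion=[
    [0.7,-0.1,0.05,0,0,0,0.055],
    [0.7,-0.2,0.1,0,0,0,0.11],
    [0.7,-0.22,0.2,0,0,0,0.165],
    [0.7,-0.22,0.3,0,0,0,0.22],
    [0.7,-0.22,0.4,0,0,0,0.275],
    [0.7,-0.22,0.5,0,0,0,0.33],
    [0.7,-0.2,0.6,0,0,0,0.385],
    [0.7,-0.1,0.7,0,0,0,0.44],
    [0.7,-0.02,0.78,0,0,0,0.495],
    [0.7,0.04,0.8,0,0,0,0.55],
  ],
)

```text
time: 26.82
ee_pos: [619.8, 201.5, 284.6]
ee_rot: [[-0.517, 0.856, -0.003], [0.856, 0.517, 0.0], [0.002, -0.003, -1.0]]
wrist_force: [0.0, 0.0, -0.4]
gripper_width: 72.5
finger_force: 0.0
```

Call:
apply_moves(
  motion=[
    [0.7,0.012,-0.007,0,0,0,0.055],
    [0.7,0.012,-0.007,0,0,0,0.11],
    [0.7,0.012,-0.007,-0.02,0,0,0.165],
    [0.7,0.012,-0.007,-0.04,0,0,0.22],
    [0.7,0.012,-0.007,-0.06,0,0,0.275],
    [0.7,0.012,-0.007,-0.06,0,0,0.297],
    [0.7,0.012,-0.007,-0.06,0,0,0.297],
  ],
)

```text
time: 27.7
ee_pos: [624.8, 193.3, 255.8]
ee_rot: [[-0.994, 0.105, -0.002], [0.105, 0.994, -0.0], [0.002, -0.001, -1.0]]
wrist_force: [0.4, 0.6, 0.5]
gripper_width: 72.5
finger_force: 0.0
```

```bash
python3 look.py w11; python3 - <<'E'
from h import *
import cv2,pickle
s,im=pickle.load(open("w11.pkl","rb"))
a=cv2.resize(im[100:292,130:380,::-1],None,fx=2,fy=2,interpolation=cv2.INTER_CUBIC) # 500x384
t=imaging.grab_frame("scene");np.save("sc2.npy",t)
b=cv2.imread("pics/w10.png")[60:444,250:550] #300x384
g=np.clip(t[100:300,120:340,::-1].astype(float)*1.5,0,255).astype(np.uint8)
# lower strip 800x216: scene stations region
c=cv2.resize(g,None,fx=1.08,fy=1.08)
low=np.zeros((216,800,3),np.uint8);low[:,:c.shape[1]]=c[:216]
w=im[:,:,::-1];w=cv2.resize(w,(288,216));low[:,300:588]=w
cv2.imwrite("pics/m2.png",np.vstack([np.hstack([a,b]),low]))
E
```

```text
27.7 [624.8 193.3 255.8] [-39.  34.  30.  86. -18.  65.  79.] hdg 84.0 [ 0.002 -0.001 -1.   ] 72.52905019422704 [0.4 0.6 0.5]
```

View pics/m2.png

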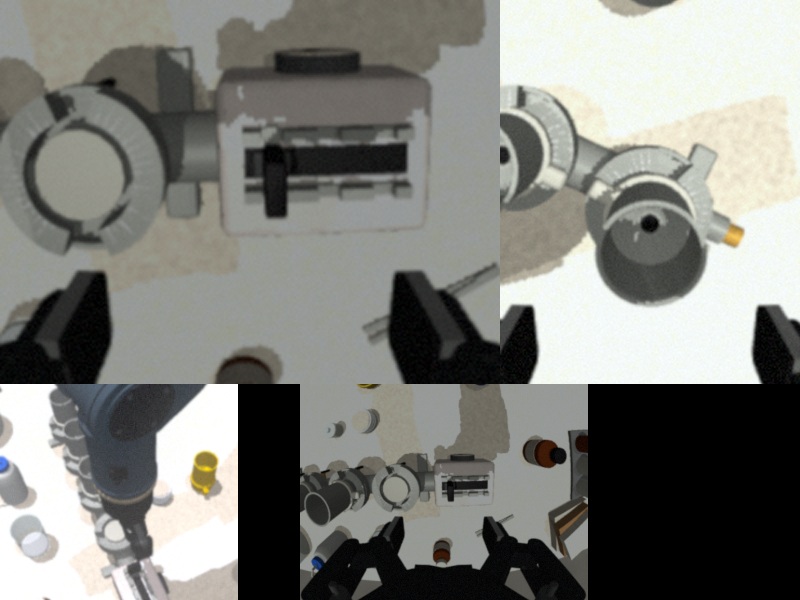

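The tab's top face is at montage (275,183), or raw (267.5,191.5). C is seated on st0, and I'll verify it numerically using polar brightness profiles at the wing radius.

```bash
python3 - <<'E'
from h import *;import pickle
s,im=pickle.load(open("w11.pkl","rb"))
print("tab",wr2w(s,267.5,191.5,135).round(1),wr2w(s,267.5,175,135).round(1),wr2w(s,267.5,207.5,135).round(1),wr2w(s,261.5,191,135).round(1),wr2w(s,273.5,191,135).round(1))
print("st3",wr2w(s,130+81/2,100+175/2,98.5).round(1))
def w2p(s,X):
    m=imaging.camera_model("wrist");H=np.array(m["hand_eye"])
    t=np.array(s["ee_rot"]).T@(np.array(X)-s["ee_pos"]);c=H[:3,:3].T@(t-H[:3,3])
    th=np.arctan2(np.hypot(c[0],c[1]),c[2]);a=c[:2]/np.hypot(c[0],c[1])*th*m["fx"]
    return a+[m["cx"],m["cy"]]
for n,c in(("w7",(606.5,-102)),("w10",(599.5,-205.5))):
    s,im=pickle.load(open(n+".pkl","rb"));g=cv2.cvtColor(im,cv2.COLOR_RGB2GRAY)
    f=lambda u,v,z:wr2w(s,u/1.55,v/1.55,z)[:2]
    print(n)
    for a in range(0,360,6):
        h=np.radians(a);v=[]
        for r in(36,39,42):
            u=w2p(s,(c[0]+r*np.cos(h),c[1]+r*np.sin(h),121));x,y=u.round().astype(int)
            v.append(int(g[y,x]) if 0<=x<512 and 0<=y<384 else -1)
        print(a,v,end="; ")
    print()
s,im=pickle.load(open("w10.pkl","rb"))
for z in(187,191,197):print(z,np.linalg.norm(wr2w(s,347/1.55,315/1.55,z)-wr2w(s,457/1.55,315/1.55,z)).round(1))
print("C centre",wr2w(s,402/1.55,312/1.55,191))
E
```

```text
tab [623.5 204.1 135. ] [609.2 205.4 135. ] [637.8 202.8 135. ] [622.5 199.1 135. ] [623.6 209.2 135. ]
st3 [620.1 109.3  98.5]
w7
0 [71, 131, 144]; 6 [64, 119, 140]; 12 [112, 105, 142]; 18 [143, 91, 145]; 24 [142, 142, 145]; 30 [143, 143, 146]; 36 [131, 80, 131]; 42 [81, 77, 81]; 48 [76, 75, 76]; 54 [74, 76, 77]; 60 [77, 77, 78]; 66 [78, 77, 76]; 72 [75, 76, 76]; 78 [96, 80, 79]; 84 [97, 98, 93]; 90 [98, 97, 89]; 96 [75, 75, 77]; 102 [80, 78, 79]; 108 [78, 78, 81]; 114 [79, 78, 80]; 120 [66, 70, 78]; 126 [60, 59, 61]; 132 [60, 60, 60]; 138 [61, 60, 62]; 144 [58, 58, 64]; 150 [60, 57, 98]; 156 [58, 66, 141]; 162 [66, 115, 145]; 168 [82, 124, 144]; 174 [96, 136, 143]; 180 [60, 140, 141]; 186 [106, 117, 143]; 192 [72, 138, 148]; 198 [56, 73, 144]; 204 [38, 47, 98]; 210 [39, 42, 60]; 216 [40, 40, 45]; 222 [41, 41, 42]; 228 [39, 41, 40]; 234 [42, 39, 40]; 240 [39, 41, 42]; 246 [43, 40, 43]; 252 [43, 40, 39]; 258 [42, 39, 44]; 264 [38, 44, 36]; 270 [42, 39, 44]; 276 [40, 41, 43]; 282 [41, 39, 40]; 288 [42, 42, 42]; 294 [41, 39, 38]; 300 [37, 36, 39]; 306 [38, 36, 40]; 312 [36, 38, 44]; 31
[... 669 characters left out ...]
41]; 168 [38, 43, 39]; 174 [42, 38, 44]; 180 [42, 40, 42]; 186 [42, 42, 45]; 192 [40, 37, 46]; 198 [48, 44, 46]; 204 [47, 46, 48]; 210 [45, 47, 44]; 216 [44, 44, 38]; 222 [44, 40, 43]; 228 [43, 43, 44]; 234 [41, 45, 45]; 240 [43, 39, 39]; 246 [38, 39, 38]; 252 [40, 41, 40]; 258 [39, 37, 42]; 264 [39, 50, 65]; 270 [59, 111, 106]; 276 [108, 108, 88]; 282 [114, 111, 102]; 288 [113, 113, 122]; 294 [122, 117, 106]; 300 [128, 127, 111]; 306 [117, 121, 119]; 312 [117, 120, 114]; 318 [121, 120, 120]; 324 [126, 124, 122]; 330 [125, 120, 126]; 336 [126, 130, 126]; 342 [123, 120, 121]; 348 [59, 61, 59]; 354 [75, 113, 120]; 
187 56.3
191 55.3
197 53.7
C centre [ 602.12309857 -206.76844459  191.        ]
```

Call:
apply_moves(
  grip_force=40,
  motion=[
    [0.2,-0.003,0.018,0,0,0,0],
    [0.2,-0.003,0.018,-0.1,0,0,0],
    [0.2,-0.003,0.018,-0.2,0,0,0],
    [0.2,-0.003,0.018,-0.254,0,0,0],
    [0.2,-0.003,0.018,-0.254,0,0,0],
  ],
)

```text
time: 28.42
ee_pos: [622.5, 203.0, 128.2]
ee_rot: [[-0.994, 0.105, -0.004], [0.105, 0.995, -0.001], [0.004, -0.002, -1.0]]
wrist_force: [-0.3, -1.0, 0.1]
gripper_width: 51.3
finger_force: 0.0
```

Call:
apply_moves(
  motion=[
    [-0.4,0,0,0,0,0,0],
    [-0.6,0,0,0,0,0,0],
    [-1,0,0,0,0,0,0],
    [-1,0,0,0,0,0,0],
    [-1,0,0,0,0,0,0],
    [-1,0,0,0,0,0,0],
  ],
)

```text
time: 29.18
ee_pos: [624.8, 202.7, 131.8]
ee_rot: [[-0.995, 0.104, 0.002], [0.104, 0.995, 0.001], [-0.002, 0.001, -1.0]]
wrist_force: [-1.1, 0.0, 7.7]
gripper_width: 9.1
finger_force: 41.9
```

Call:
apply_moves(
  motion=[
    [-1,0,0,0.01,0,0,0],
    [-1,0,0,0.02,0,0,0],
    [-1,0,0,0.027,0,0,0],
    [-1,0,0,0.027,0,0,0],
    [-1,0,0,0.027,0,0,0],
  ],
)

```text
time: 29.8
ee_pos: [624.5, 202.2, 143.8]
ee_rot: [[-0.994, 0.105, 0.001], [0.105, 0.994, -0.0], [-0.001, -0.0, -1.0]]
wrist_force: [6.2, 0.1, -3.6]
gripper_width: 9.4
finger_force: 40.7
```

Call:
apply_moves(
  motion=[
    [-1,0.001,0.015,0,0,0,0],
    [-1,0.003,0.03,0,0,0,0],
    [-1,0.004,0.045,0,0,0,0],
    [-1,0.005,0.056,0,0,0,0],
    [-1,0.005,0.056,0,0,0,0],
    [-1,0.005,0.056,0,0,0,0],
  ],
)

```text
time: 30.55
ee_pos: [626.5, 230.8, 143.8]
ee_rot: [[-0.995, 0.104, 0.0], [0.104, 0.995, 0.0], [-0.0, 0.0, -1.0]]
wrist_force: [4.8, -0.4, -3.3]
gripper_width: 9.1
finger_force: 40.6
```

Call:
apply_moves(
  motion=[
    [-1,0,0,-0.008,0,0,0],
    [-1,0,0,-0.016,0,0,0],
    [-1,0,0,-0.023,0,0,0],
    [-1,0,0,-0.025,0,0,0],
    [-1,0,0,-0.025,0,0,0],
  ],
)

```text
time: 31.18
ee_pos: [626.7, 230.6, 131.8]
ee_rot: [[-0.995, 0.105, 0.001], [0.105, 0.995, 0.001], [-0.0, 0.001, -1.0]]
wrist_force: [2.9, 0.9, 3.7]
gripper_width: 9.6
finger_force: 41.9
```

Call:
apply_moves(
  motion=[
    [0,0,0,0,0,0,0],
    [0,0,0,0,0,0,0],
    [0,0,0,0,0,0,0],
    [0,0,0,0,0,0,0],
    [0,0,0,0.1,0,0,0],
    [0,0,0,0.2,0,0,0],
    [0,0,0,0.25,0,0,0],
    [0,0,-0.056,0.25,0,0,0],
    [0,0,-0.056,0.25,0,0,0],
    [0,0,-0.056,0.25,0,0,0],
  ],
)

```text
time: 32.42
ee_pos: [626.3, 202.9, 256.0]
ee_rot: [[-0.994, 0.105, -0.001], [0.105, 0.994, 0.0], [0.001, 0.0, -1.0]]
wrist_force: [-0.6, 0.5, -0.2]
gripper_width: 42.8
finger_force: 0.0
```

```bash
python3 look.py w12; python3 - <<'E'
from h import *;import pickle
out=[]
s,im=pickle.load(open("w12.pkl","rb"))
def w2p(s,X):
    m=imaging.camera_model("wrist");H=np.array(m["hand_eye"])
    t=np.array(s["ee_rot"]).T@(np.array(X)-s["ee_pos"]);c=H[:3,:3].T@(t-H[:3,3])
    th=np.arctan2(np.hypot(c[0],c[1]),c[2]);return c[:2]/np.hypot(c[0],c[1])*th*m["fx"]+[m["cx"],m["cy"]]
s0,im0=pickle.load(open("w11.pkl","rb"))
# black-tab extent along manifold at top height, at line x through the tab front (toward -x side, off the dark window)
for st,i in((s0,im0),(s,im)):
    g=cv2.cvtColor(i,cv2.COLOR_RGB2GRAY)
    for zz in (135,):
      for off in(8,10):
        dk=[]
        for d in np.arange(-15,60,1.0):
            p=np.array([623.5,204.1])+d*np.array([.09,.996])+off*np.array([.996,-.09])
            x,y=w2p(st,(*p,zz)).round().astype(int)
            if g[y,x]<40: dk.append(d)
        print(zz,off,(min(dk),max(dk),len(dk)) if dk else None)
E
```

```text
32.425 [626.3 202.9 256. ] [-39.  34.  31.  86. -18.  65.  79.] hdg 84.0 [ 0.001  0.    -1.   ] 42.77515825972185 [-0.6  0.5 -0.2]
135 8 (np.float64(-4.0), np.float64(4.0), 9)
135 10 (np.float64(-4.0), np.float64(4.0), 9)
135 8 (np.float64(21.0), np.float64(30.0), 10)
135 10 (np.float64(22.0), np.float64(29.0), 8)
```

```bash
python3 - <<'E'
from h import *;import pickle
from scipy.ndimage import map_coordinates
def w2p(s,X):
    m=imaging.camera_model("wrist");H=np.array(m["hand_eye"])
    t=np.array(s["ee_rot"]).T@(np.array(X)-s["ee_pos"]);c=H[:3,:3].T@(t-H[:3,3])
    th=np.arctan2(np.hypot(c[0],c[1]),c[2]);return c[:2]/np.hypot(c[0],c[1])*th*m["fx"]+[m["cx"],m["cy"]]
for n,dc in(("w11",0),("w12",25.5)):
    s,i=pickle.load(open(n+".pkl","rb"));g=cv2.cvtColor(i,cv2.COLOR_RGB2GRAY).astype(float)
    far=[]
    for d in(-2,0,2):
        P=[w2p(s,(*(np.array([623.5,204.1])+(d+dc)*np.array([.09,.996])+o*np.array([.996,-.09])),135)) for o in np.arange(5,20,.25)]
        v=map_coordinates(g,[[p[1] for p in P],[p[0] for p in P]],order=1)
        far.append(5+.25*np.argmax(v>55))
    print(n,"far edge",far)
    E=[]
    for off in(6,8,10,12):
        P=[w2p(s,(*(np.array([623.5,204.1])+(d+dc)*np.array([.09,.996])+off*np.array([.996,-.09])),135)) for d in np.arange(-12,12,.25)]
        v=map_coordinates(g,[[p[1] for p in P],[p[0] for p in P]],order=1);dk=np.arange(-12,12,.25)[v<50];E.append((dk.min()+dc,dk.max()+dc))
    print(E)
E
```

```text
w11 far edge [np.float64(14.75), np.float64(14.75), np.float64(14.75)]
[(np.float64(-4.5), np.float64(4.25)), (np.float64(-4.25), np.float64(4.25)), (np.float64(-4.0), np.float64(4.25)), (np.float64(-4.0), np.float64(4.25))]
w12 far edge [np.float64(14.0), np.float64(14.0), np.float64(14.25)]
[(np.float64(20.25), np.float64(30.25)), (np.float64(20.75), np.float64(30.0)), (np.float64(21.5), np.float64(30.0)), (np.float64(22.0), np.float64(30.0))]
```

```bash
python3 -c "
from plant import ctrl
print(ctrl.close_job())"
```

```text
the job is handed in; nothing more can be done
None
```

The job is handed in, though the hand-in gave no pass or fail verdict: the three steel funnels read as locked on stations 0, 1 and 2, and the vacuum slide reads as dropped into the middle notch (about 26 mm by camera, 28 mm by tool travel).

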